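Slide the stage insert home by feel

TASK

Slide the flat steel insert ring across the top plate of the specimen stage until it drops into the round recess in the plate and lies fully home and level in it. Keep it down on the plate the whole way - slide it gently, never lift it off, and do not force it once it catches - and leave the petri dish, tube rack, specimen cup and timer where they stand.

Things in the scene. Friction and masses are not known exactly. Their poses are not given: they have to be found in the camera images.
- insert: Stage insert: flat plain steel ring, outer diameter 100 mm, opening 50 mm diameter right through, 12 mm thick, 0.36 to 0.54 kg. Origin: centre of its underside, z up. It starts flat on the near part of the plate, at its left or right, 105 to 165 mm from the recess's centre, underside at z = 26 mm; home in the recess its underside is at z = 21 mm.
- insert_top (a point): Centre of the insert's opening, level with its upper face (12 mm above the underside). The opening takes closed or slightly opened fingertips to drag the ring by; its 25 mm wide band can also be pinched. Sliding it takes about 1 to 4 N; caught on the recess wall it stops dead.
- stage_base: Fixed base of the specimen stage on the worktop: 210 mm (x) by 160 mm (y), 14 mm high. Origin: centre of its underside, at worktop height. It carries the fixed dark grey steel top plate, 250 mm (x) by 186 mm (y), 12 mm thick, whose flat level upper face is 26 mm above the worktop. The plate does not yield to pushing.
- stage_mid (a point): Point of the base, 50 mm in +x from its centre, at the height of the plate's face; axes as the base's. The plate's round recess (103 mm diameter, 5 mm deep, flat floor, 1 mm chamfer) is centred up to 18 mm in x and up to 12 mm in y from here: the plate was left off-centre, differently each time, not measured. Once in it the ring stands 7 mm proud and slides no more than about 2 mm.
- petri_dish: Closed petri dish, 63 mm diameter, 13 mm high, standing loose on the near part of the plate, beside the insert. Origin: centre of its underside. Leave alone.
- tube_rack: Orange tube rack, 49 x 143 x 62 mm, loose on the worktop at the far left of the stage. Origin: centre of its underside. Leave alone.
- specimen_cup: Specimen cup with lid, 65 mm diameter, 66 mm high, loose on the worktop to the left of the stage. Origin: centre of its underside. Leave alone.
- timer: Round bench timer, 64 mm diameter, 42 mm high, loose on the worktop to the right of the stage. Origin: centre of its underside. Leave alone.
Mind the look-alikes: they are no part of the job. What is shaped like the insert but blue is not meant.

How it is judged:
At the end, for the whole second after the job is handed in: The insert lies at rest in the plate's recess: underside within 1.5 mm of the seated height (21 mm above the worktop), level within 0.03 rad, its centre within 23 mm (x) and 16 mm (y) of stage_mid, which at that height only the recess allows (height (world z) of insert between 0.018 and 0.0225 m and angle between insert's own z axis and vertical below 0.03 rad and x of insert in the frame of stage_mid between -0.023 and 0.023 m and y of insert in the frame of stage_mid between -0.016 and 0.016 m and linear speed of insert below 0.01 m/s); the robot touches nothing.
It fails at once if the insert is lifted more than 6 mm off the plate (height (world z) of insert above 0.032 m).
It fails at once if the insert is tipped by more than 0.25 rad (angle between insert's own z axis and vertical above 0.25 rad).
It fails at once if the fingers push on the insert with more than 35 N (forced instead of felt home) (contact force between the fingers and insert above 35 N).
It fails at once if a bystander (petri dish, tube rack, specimen cup or timer) is moved more than 15 mm (distance of any of petri_dish, tube_rack, specimen_cup, timer from where it was at the start of the episode above 0.015 m).
It also fails if it takes over 72 s, if anything falls off the work surface, if the arm or the gripper's body presses on something with over 40 N, if the wrist force passes 120 N, or if a joint passes its speed limit or range.

ROBOT

A 7-joint arm with a two-finger parallel gripper is mounted at the origin on a cart in front of the work surface, level with it; the furniture and walls round the work are solid. World frame = base frame: x ahead of the robot, y to its left, z up, the work surface at z = 0. Lengths are in m, angles in rad, forces in N, time in s.
With the tool pointing down it reaches from about 0.4 to 0.9 m from the base axis. Payload 5.6 kg.
Tool frame: the origin (TCP) lies midway between the tips of the shut fingers; the grasp point (between the pads) lies 19 mm behind it; z points along the fingers, y is the line along which they close (so a half turn about z gives the same grasp; the last joint's range is limited). The gripper opens to 92 mm and grips with 3 to 60 N. Pads are 20 mm wide; open, the fingers measure 128 mm over their backs; the gripper's body (75 mm by 189 mm) begins 69 mm behind the grasp point.
Start: joints at [-1.195, 0.468, -0.012, 1.603, 0.006, 1.071, -0.056], TCP at [0.264, 0.594, 0.215] pointing down, gripper open.
Joint ranges: [-2.53, 2.53], [-0.31, 2.02], [-1.57, 1.55], [0.28, 2.44], [-1.29, 4.43], [0.15, 1.84], [-2.92, 2.92]. Speed limits (rad/s): [2.57, 2.57, 3.14, 3.14, 3.14, 3.14, 3.14].

INTERFACE

Orientations are given as a 3x3 rotation matrix whose columns are the frame's x, y, z axes.
In Python, from station import env, effector, solver, viewer, workorder, search_frame, tip_of gives the robot as it stands. Calls block until the motion is done:
- env.reach(position, orientation): joint-space move of the TCP to a pose.
- env.movel(position, frame=None, rate=0.15): straight line of the TCP; frame=None keeps the orientation; rate is the mean speed in m/s.
- env.goto_joints(angles): joint-space move.
- effector.release() and effector.grasp(squeeze=None): open the fingers fully, or close them until they stop; squeeze is the grip in N (None keeps the last).
- env.pause(seconds).
- solver.inverse_kinematics(position, orientation): joint angles nearest the present ones, or None.
- env.sense(): the state.
- viewer.read_camera(name): name is "scene" or "top" or "wrist"; returns (picture, depth): 400x640x3 uint8, red, green, blue; 400x640 float32, m along the optical axis (not along the pixel's ray), 0 where there is no reading.
- viewer.camera_info(name): a dict with "intrinsics" (3x3 intrinsics, pixels), "eye" and "rotation" of the camera in the world; the wrist camera has in their place "T_tool_cam" (4x4, takes a point from camera to tool coordinates, whose origin is the TCP and whose axes are the flange's). Camera axes: x right, y up, looking along -z (the intrinsics and any distortion apply to the point x, -y, -z); pixel columns grow to the right and rows downward; lengths in m; the calibration is good to about 2 mm. A picture is of the moment at which its call begins: read the wrist's pose just before it. camera_info takes no time and is no camera call.
A pose or a line that the arm cannot do raises env.PlanningError and nothing moves.
- workorder.finish_job(): hands the job in; it is judged then, once.
Trained networks look in the newest picture that a camera, given by its name, has taken for a name from the list of things; names that differ only in an ending like _2 or _b are one class to them, and where a whole thing is asked for, a point or a joint stands for the part that bears it (a point fixed in the world has none). Each returns a list of dicts, best first, with "score" (0 to 1); they miss things now and then, are a little off and sometimes report something else, mostly with a low value. They report only what shows in the picture. A call takes as long as a camera call. They do not tell look-alikes from the thing itself.
- search_frame(camera, name): "at" ([x, y, z] in m, in world coordinates, good to about 4 mm: the middle of the surface that is visible of it).
- tip_of(camera, name): "at" ([x, y, z] in m, in world coordinates, good to about 4 mm: a listed point, or the origin of a listed thing).
The state is a dict: "t": time; "joint_positions": joint angles; "joint_velocities": joint speeds; "tau": joint torques, N m; "ee_pos": TCP position; "tcp_rot": TCP orientation; "wrist_force": force on the tool from outside, world axes, zero at the start; "moment": the same for the moment, N m; "gripper_width": finger opening in m; "grasp_force": force on a finger pad.
Only numpy, scipy, OpenCV 4.12 (cv2) and the standard library are available. Lean on these libraries where they do the work, as an engineer would, in place of code of your own. Each camera call takes 0.05 s, during which the arm holds its last target. There are 200 camera calls.

## Working session

There is one attempt and no reset: what is moved stays moved. The work goes in short steps, each a Python script; the robot and the scene stay as the last script left them, time stands still between calls to the robot, and variables do not carry over. Pictures are saved under pics/ and viewed, at most 10 in all, crops included, and the job is handed in when it is done.

```bash
mkdir -p pics
cat > h.py <<'E'
from station import env, effector, solver, viewer, workorder, search_frame, tip_of
import numpy as np, cv2
np.set_printoptions(precision=4,suppress=True)
def cloud(name,d,pose=None):
    i=viewer.camera_info(name);K=np.array(i["intrinsics"])
    v,u=np.mgrid[:400,:640]
    P=np.stack([(u-K[0,2])/K[0,0]*d,-(v-K[1,2])/K[1,1]*d,-d],-1)
    if pose is None: return P@np.array(i["rotation"]).T+np.array(i["eye"])
    T=np.array(i["T_tool_cam"]);R,p=pose
    return (P@T[:3,:3].T+T[:3,3])@R.T+p
E
python3 - <<'E'
from h import *
print(viewer.camera_info("top"))
for c in("top","scene"):
    im,d=viewer.read_camera(c); cv2.imwrite(f"pics/{c}.png",im[...,::-1]); np.save(c+"_d.npy",d)
    for n in("insert","insert_top","stage_base","stage_mid","petri_dish","tube_rack","specimen_cup","timer"):
        for f in(search_frame,tip_of):
            try: print(c,n,f.__name__,[(np.array(r["at"]),round(r["score"],2)) for r in f(c,n)][:3])
            except Exception as e: print(c,n,e)
print(env.sense())
E
```

```text
{'intrinsics': array([[395.7269,   0.    , 322.1252],
       [  0.    , 395.7269, 199.4117],
       [  0.    ,   0.    ,   1.    ]]), 'eye': array([0.4706, 0.36  , 1.0981]), 'rotation': array([[-0.0118,  0.9952, -0.0967],
       [-0.9999, -0.0114,  0.0047],
       [ 0.0035,  0.0967,  0.9953]])}
top insert call [(array([0.4979, 0.2935, 0.0395]), 0.68), (array([0.4772, 0.7054, 0.012 ]), 0.62)]
top insert call [(array([ 0.4793,  0.7111, -0.0004]), 0.71), (array([0.4972, 0.2914, 0.0381]), 0.6), (array([0.4984, 0.2923, 0.0227]), 0.57)]
top insert_top call [(array([0.4834, 0.7072, 0.012 ]), 0.66), (array([0.4958, 0.2889, 0.0357]), 0.58)]
top insert_top call [(array([0.4976, 0.2904, 0.0378]), 0.91), (array([0.4832, 0.7077, 0.0126]), 0.56)]
top stage_base call []
top stage_base call []
top stage_mid call []
top stage_mid call []
top petri_dish call [(array([0.5043, 0.1988, 0.0386]), 0.84), (array([0.5004, 0.2931, 0.0384]), 0.52)]
top petri_dish call [(array([0.5022, 0.2008, 0.0276]), 0.91)]
top tube_rack call [(array([0.4896, 0.5547, 0.0266]), 0.64)]
top tube_rack call [(array([0.4907, 0.553
[... 1353 characters left out ...]
mer call [(array([0.4821, 0.0085, 0.004 ]), 0.89), (array([ 0.4943,  0.4404, -0.0014]), 0.66)]
{'t': 1.7, 'joint_positions': array([-1.195 ,  0.4675, -0.0116,  1.6027,  0.006 ,  1.0714, -0.0563]), 'joint_velocities': array([-0.0008, -0.0006,  0.0011, -0.0004,  0.0013,  0.001 , -0.0004]), 'tau': array([  0.0006, -52.0404,  -0.0121, -24.4046,  -0.0566,   0.0114,
         0.    ]), 'ee_pos': array([0.2644, 0.5938, 0.2146]), 'tcp_rot': array([[-0.9136,  0.4067,  0.    ],
       [ 0.4067,  0.9136,  0.    ],
       [-0.    ,  0.    , -1.    ]]), 'wrist_force': array([-0.6473,  0.358 , -0.2676]), 'moment': array([ 0.0182, -0.0674,  0.003 ]), 'grasp_force': 0.0, 'gripper_width': 0.09216004222193991}
```

View pics/top.png

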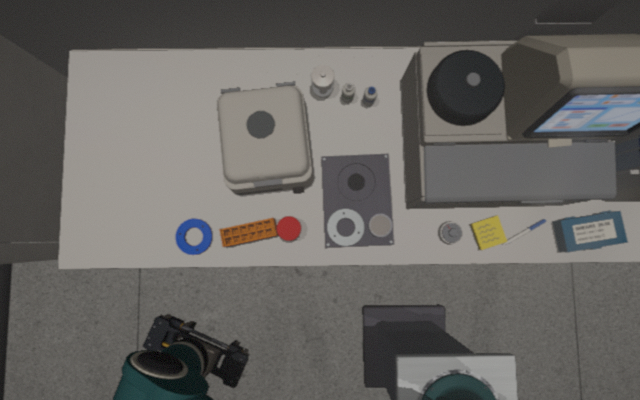

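View pics/scene.png

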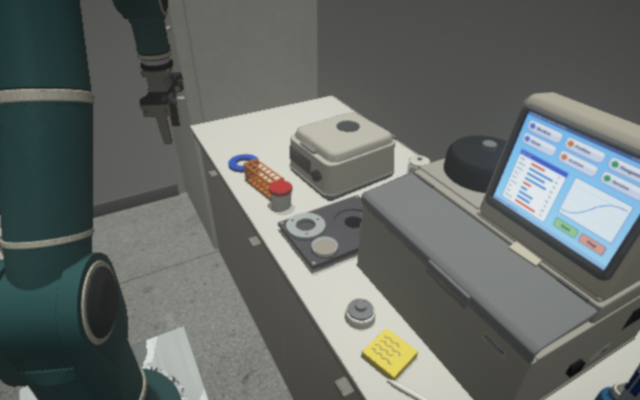

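Top picture: the silver ring lies on the plate at (346,228). It can be confused with the blue ring at (194,236), the petri dish at (381,226), and the dark recess or disc at (357,182). I choose the silver one on the plate and check it in a close crop along with measurements.

Run:
```python
from h import *
im=cv2.imread("pics/top.png"); d=np.load("top_d.npy"); P=cloud("top",d)
c=cv2.resize(im[145:260,310:430],None,fx=5,fy=5,interpolation=cv2.INTER_CUBIC)
cv2.imwrite("pics/crop.png",cv2.convertScaleAbs(c,alpha=1.6))
for n,(u,v) in dict(ring=(346,228),disc=(357,182),rl=(336,182),rr=(377,182),rt=(357,162),rb=(357,201),corTL=(323,155),corTR=(389,153),corBL=(326,247),corBR=(394,245),dish=(381,226)).items(): print(n,P[v,u])
# obstacle heights
Z=P[...,2]
for x in np.arange(.42,.9,.04):
    print(round(x,2),[int(1000*np.median(Z[(abs(P[...,0]-x)<.01)&(abs(P[...,1]-y)<.01)&(d>0)])) if ((abs(P[...,0]-x)<.01)&(abs(P[...,1]-y)<.01)&(d>0)).any() else -9 for y in np.arange(.56,-.05,-.03)])
# pose of the ring by heights
m=(Z>.032)&(Z<.046)&(abs(P[...,0]-.495)<.07)&(abs(P[...,1]-.292)<.06)
q=P[m][:,:2].astype(np.float32);print(m.sum(),cv2.minEnclosingCircle(q))
for R in ([[1,0,0],[0,-1,0],[0,0,-1]],[[0,1,0],[1,0,0],[0,0,-1]]):
    for p in([.497,.292,.2],[.497,.292,.03],[.63,.27,.03]): print(solver.inverse_kinematics(p,np.array(R,float)))
print(viewer.camera_info("wrist"))
```

```text
ring [0.4964 0.2914 0.0272]
disc [0.6222 0.2586 0.0214]
rl [0.6217 0.3166 0.0293]
rr [0.6207 0.2045 0.0275]
rt [0.6768 0.258  0.0268]
rb [0.5691 0.2603 0.0283]
corTL [0.7027 0.3509 0.0015]
corTR [ 0.7071  0.1643 -0.0017]
corBL [0.4461 0.3461 0.0273]
corBR [ 0.4487  0.158  -0.0004]
dish [0.5003 0.1987 0.0406]
0.42 [1, 1, 1, 1, 1, 1, 1, 0, 0, 1, 1, 1, 0, 0, 0, 0, 0, 0, 0, 0, 0]
0.46 [3, 2, 1, 0, 2, 1, 1, 5, 37, 39, 28, 27, 27, 26, 1, 1, 1, 0, 24, 29, 0]
0.5 [28, 31, 28, 65, 66, 3, 0, 23, 38, 27, 39, 30, 40, 38, 1, 1, 1, 1, 27, 29, 1]
0.54 [1, 0, 1, 1, 0, 0, 1, 24, 36, 38, 28, 27, 28, 26, 1, 42, 38, 4, 23, 2, 2]
0.58 [3, 2, 1, 1, 1, 2, 1, 25, 27, 24, 22, 25, 27, 26, 1, 226, 226, 226, 227, 226, 226]
0.62 [155, 154, 152, 149, 142, 132, 58, 25, 26, 22, 22, 22, 26, 26, 0, 230, 230, 230, 229, 230, 229]
0.66 [157, 157, 157, 157, 157, 157, 99, 26, 26, 23, 22, 23, 26, 25, 0, 233, 233, 233, 232, 233, 233]
0.7 [157, 157, 157, 157, 157, 157, 34, 3, 2, 23, 24, 25, 25, 3, 1, 243, 243, 243, 243, 243, 259]
0.74 [157, 166, 168, 165, 157, 155, 1, 0, 0, 0, 0, 0, 1, 0, 1, 247, 296, 297, 297, 291, 363]
0.7
[... 324 characters left out ...]
 0.061844319105148315)
[-1.0821  0.3993  0.6313  1.8348 -0.2769  0.9963 -1.9069]
[-0.9925  0.6476  0.5306  1.93   -0.4963  0.6959 -1.7317]
[-0.8311  0.7993  0.561   1.6459 -0.5309  0.8532 -1.6205]
[-0.8521  0.3638  0.3306  1.8204 -0.1395  0.9801 -0.4637]
[-0.7836  0.6023  0.2516  1.9161 -0.2348  0.6514 -0.3869]
[-0.6421  0.746   0.2744  1.6317 -0.2593  0.7998 -0.2554]
{'intrinsics': array([[286.0139,   0.    , 319.0675],
       [  0.    , 286.0139, 199.4289],
       [  0.    ,   0.    ,   1.    ]]), 'T_tool_cam': array([[-0.0005,  0.9621,  0.2728,  0.0756],
       [ 1.    ,  0.0003,  0.0007,  0.0006],
       [ 0.0006,  0.2728, -0.9621, -0.1705],
       [ 0.    ,  0.    ,  0.    ,  1.    ]])}
```

View pics/crop.png

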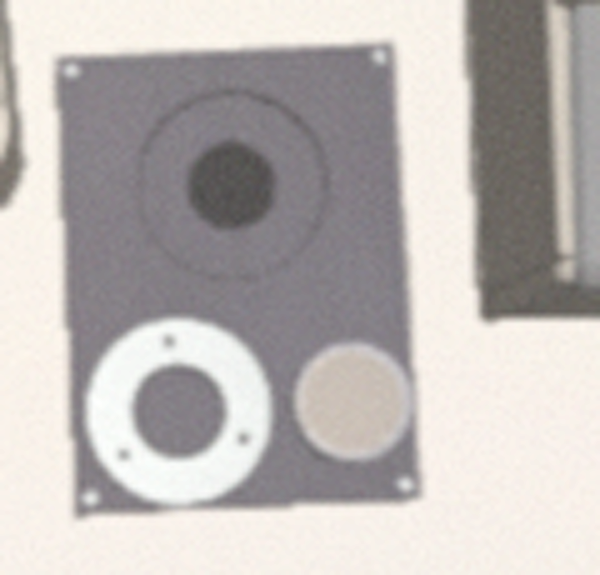

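The crop confirms it: a bright steel ring at (346,227) in the full image, the recess circle centred at (356.6,182), and the petri dish at (381,226). Next I close the fingers, move above the ring with tool y along the drag direction, and refine with the wrist camera.

```bash
cat >> h.py <<'E'
def px2w(name,uv,z,pose=None):
    i=viewer.camera_info(name);K=np.array(i["intrinsics"]);uv=np.atleast_2d(uv)
    r=np.stack([(uv[:,0]-K[0,2])/K[0,0],-(uv[:,1]-K[1,2])/K[1,1],-np.ones(len(uv))],-1)
    if pose is None: r=r@np.array(i["rotation"]).T;e=np.array(i["eye"])
    else:
        T=np.array(i["T_tool_cam"]);r=r@T[:3,:3].T@pose[0].T;e=pose[0]@T[:3,3]+pose[1]
    return (e+r*((z-e[2])/r[:,2])[:,None])[:,:2]
def rot(d):
    y=np.array([d[0],d[1],0])/np.hypot(d[0],d[1]);z=np.array([0,0,-1.]);return np.stack([np.cross(y,z),y,z],1)
def ortho(im,pose,c,z,s=0.0005,n=500):
    "top-down view of plane z about c; x up, y left; s m per pixel"
    w=np.array([[c[0]+a,c[1]+b] for a,b in((.1,.1),(.1,-.1),(-.1,-.1),(-.1,.1))])
    i=viewer.camera_info("wrist");K=np.array(i["intrinsics"]);T=np.array(i["T_tool_cam"])
    p=((np.c_[w,np.full(4,z)]-pose[1])@pose[0]-T[:3,3])@T[:3,:3]
    uv=np.stack([K[0,0]*p[:,0]/-p[:,2]+K[0,2],K[1,1]*-p[:,1]/-p[:,2]+K[1,2]],1).astype(np.float32)
    dst=np.float32([[n/2-(b-c[1])/s,n/2-(a-c[0])/s] for a,b in w])
    return cv2.warpPerspective(im,cv2.getPerspectiveTransform(uv,dst),(n,n))
E
python3 - <<'E'
from h import *
r0=px2w("top",(345.8,227.2),.038)[0];c0=px2w("top",(356.6,182.2),.026)[0]
print("top ring",r0,"recess",c0)
R=rot(c0-r0)
effector.grasp(5)
env.reach([.53,.28,.17],R)
s=env.sense();pose=(s["tcp_rot"],s["ee_pos"]);print(s["t"],s["ee_pos"],s["gripper_width"],s["wrist_force"])
im,d=viewer.read_camera("wrist")
np.savez("w1.npz",im=im,d=d,R=pose[0],p=pose[1])
print([(np.array(q["at"]),round(q["score"],2)) for q in tip_of("wrist","insert_top")])
cv2.imwrite("pics/w1.png",im[...,::-1])
cv2.imwrite("pics/w1o.png",np.hstack([cv2.resize(ortho(im,pose,r0,.038,n=300),(390,390)),cv2.resize(ortho(im,pose,c0,.026,n=300),(390,390))])[...,::-1])
E
```

```text
top ring [0.4982 0.2926] recess [0.621  0.2601]
4.5667 [0.5292 0.282  0.17  ] 0.0008605892185397715 [-0.7956  0.3477  0.6872]
[]
```

View pics/w1.png

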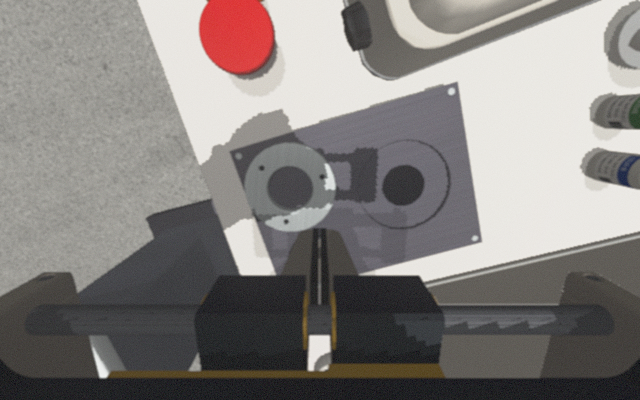

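View pics/w1o.png

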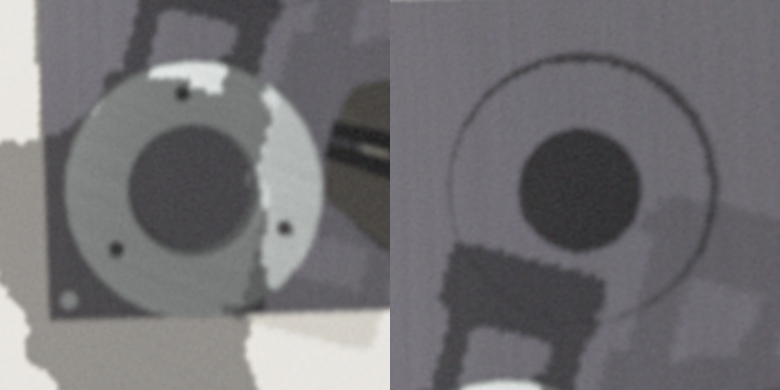

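Wrist view: the ring is at (290,187) and the recess at (404,184), with the closed fingertips at (318,230). The rectified views give ring ≈ (0.5005,0.293), recess ≈ (0.624,0.261), and the relative vector agrees with the top camera to 1 mm. Next I insert the fingertips and start the drag.

```bash
cat >> h.py <<'E'
def F(): return np.mean([env.sense()["wrist_force"] for _ in range(3)],0)
E
python3 - <<'E'
from h import *
r=np.array([.4998,.293]);v=np.array([.123,-.0322]);u=v/np.linalg.norm(v);R=rot(v)
env.reach([*r,.08],R)
env.movel([*r,.045],rate=.1)
f0=F();print(f0)
for z in(.036,.032,.029):
    env.movel([*r,z],rate=.04);f=F()-f0;print(z,f,env.sense()["ee_pos"],env.sense()["t"])
    if abs(f[2])>6: break
else:
    for k in range(1,12):
        env.movel([*(r+u*.003*k),.029],rate=.04);f=F()-f0;s=env.sense();print(k*3,f,f[:2]@u,s["ee_pos"],s["t"])
        if np.hypot(*f[:2])>12: break
np.save("f0.npy",f0)
E
```

```text
[0.6646 0.4661 0.6499]
0.036 [-1.1682 -1.2337 -0.7999] [0.4997 0.293  0.0359] 6.0083
0.032 [-0.5504 -0.3889 -0.4378] [0.4996 0.2929 0.0318] 6.2583
0.029 [-0.1789  0.1451 -0.2142] [0.4997 0.2929 0.0288] 6.5083
3 [-0.5623 -0.1157 -0.4491] -0.5146408812993643 [0.5031 0.2921 0.0291] 6.7583
6 [-0.5723 -0.5107 -0.0612] -0.42427731273916935 [0.5059 0.2914 0.0291] 7.0083
9 [-0.346  -0.359  -0.6378] -0.24381598106633381 [0.5086 0.2906 0.029 ] 7.2583
12 [-3.3874  0.1271  0.0724] -3.3091390529307207 [0.5107 0.2901 0.0288] 7.5083
15 [-4.0111 -0.177   0.0595] -3.8354860627621004 [0.5139 0.2893 0.0288] 7.7583
18 [-2.3876  0.3369 -0.551 ] -2.3951107618898333 [0.5174 0.2884 0.0289] 8.0083
21 [-3.1167  0.5789 -0.8304] -3.1617398388640807 [0.5206 0.2875 0.029 ] 8.2583
24 [-2.2889  1.3914 -0.9149] -2.566680524972564 [0.5236 0.2867 0.029 ] 8.5083
27 [-0.9345 -0.1992 -1.173 ] -0.8535892407648732 [0.5264 0.286  0.029 ] 8.7583
30 [-3.5681 -0.3504 -0.9222] -3.3630566363046412 [0.5293 0.2852 0.029 ] 9.0083
33 [-1.5849 -0.3444 -1.4199] -1.4459621354652505 [0.5321 0.2845 0.029 ] 9.2583
```

Run:
```python
from h import *
r=np.array([.4998,.293]);v=np.array([.123,-.0322]);u=v/np.linalg.norm(v);f0=np.load("f0.npy")
for k in list(range(40,111,7)):
    env.movel([*(r+u*.001*k),.029],rate=.05);f=F()-f0;print(k,f)
    if np.hypot(*f[:2])>12: break
s=env.sense();print(s["ee_pos"],s["t"])
p=r+u*.001*(k-3); env.movel([*p,.029],rate=.05)
env.movel([*p,.10],rate=.15);env.movel([.59,.215,.15],rate=.2)
s=env.sense();pose=(s["tcp_rot"],s["ee_pos"])
im,d=viewer.read_camera("wrist");print(s["t"])
np.savez("w2.npz",im=im,d=d,R=pose[0],p=pose[1])
c=[.61,.265]
cv2.imwrite("pics/w2o.png",np.hstack([cv2.resize(ortho(im,pose,c,z,n=320),(400,400)) for z in(.038,.026)])[...,::-1])
```

```text
40 [-1.3883 -0.1018 -1.165 ]
47 [-1.6183  0.3391 -0.9423]
54 [-1.7087  0.777  -0.0945]
61 [-1.5883  0.4097 -0.7265]
68 [-2.1483  0.3427  0.013 ]
75 [-1.4774  0.2676 -0.2561]
82 [-1.6533  0.8717 -0.0822]
89 [-1.667   0.6577  0.5851]
96 [-1.63    0.1086 -0.2377]
103 [-2.1032 -0.177  -0.2689]
110 [-0.9203 -0.0835 -0.7165]
[0.6071 0.2647 0.029 ] 12.4667
13.8583
```

View pics/w2o.png

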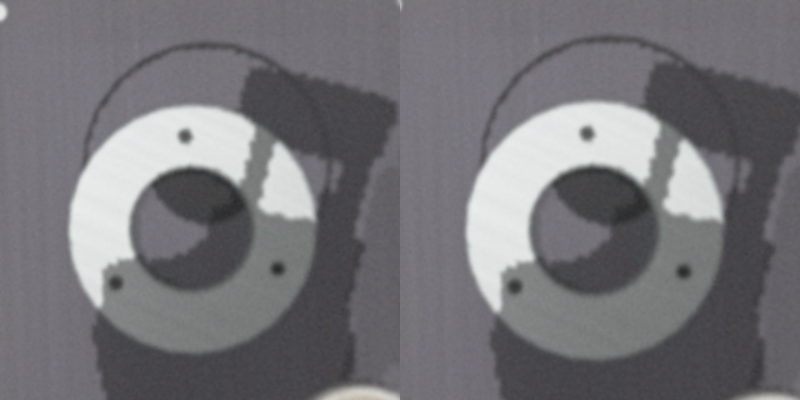

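Rectified view: the ring is centred at (192,229) in the left panel, giving world (0.598,0.268). The recess circle is centred at (611,167) in the right panel, giving (0.623,0.260). I re-aim along that direction and push in millimetre steps.

```bash
cat > push.py <<'E'
from h import *
import sys
def push(r,c,lag=.0092,over=.006,lim=8):
    v=c-r;L=np.linalg.norm(v);u=v/L;R=rot(v)
    env.movel([*r,.08],R,rate=.2); env.movel([*r,.045],rate=.1); f0=F(); env.movel([*r,.029],rate=.05)
    print("down",F()-f0)
    k=0;end=lag+L+over
    while k<end:
        k+=.004 if k<lag+L-.010 else .001
        env.movel([*(r+u*k),.029],rate=.03 );f=F()-f0;s=env.sense()
        print(round(1000*(k-lag-L),1),f,s["ee_pos"][:2],round(s["t"],1))
        if np.hypot(*f[:2])>lim: break
    p=r+u*(k-.004)
    env.movel([*p,.029],rate=.03);env.movel([*p,.10],rate=.15);env.movel([c[0]-.03,c[1]-.045,.15],rate=.2)
    s=env.sense();pose=(s["tcp_rot"],s["ee_pos"]);im,d=viewer.read_camera("wrist");print(s["t"])
    return im,d,pose
E
python3 - <<'E'
from push import *
r=np.array([.5984,.268]);c=np.array([.6232,.2604])
im,d,pose=push(r,c)
np.savez("w3.npz",im=im,d=d,R=pose[0],p=pose[1])
P=cloud("wrist",d,pose);q=P-np.array([*c,0]);rr=np.hypot(q[...,0],q[...,1])
m=(rr>.029)&(rr<.046)&(d>0)
A=np.c_[q[m][:,:2],np.ones(m.sum())];print("ring plane",np.linalg.lstsq(A,q[m][:,2],rcond=None)[0],np.median(q[m][:,2]))
m=(rr>.058)&(rr<.068)&(d>0);print("plate z",np.median(q[m][:,2]))
cv2.imwrite("pics/w3o.png",np.hstack([cv2.resize(ortho(im,pose,c,z,n=320),(400,400)) for z in(.035,.026)])[...,::-1])
E
```

```text
down [0.1052 0.4628 0.5454]
-31.1 [-0.0485  1.1275  0.4061] [0.6027 0.2666] 15.8
-27.1 [-0.825   0.5392  0.9709] [0.6063 0.2655] 16.0
-23.1 [-1.8099  1.2143  0.4777] [0.6094 0.2646] 16.3
-19.1 [-1.1918  1.6421 -0.0218] [0.6138 0.2632] 16.6
-15.1 [-1.3103  0.9924 -0.7788] [0.618  0.2618] 16.9
-11.1 [-1.0784  0.4056  0.307 ] [0.622  0.2607] 17.2
-7.1 [-1.3077  0.7442  0.4923] [0.6256 0.2597] 17.4
-6.1 [-1.7515  0.8684  0.1005] [0.626  0.2596] 17.7
-5.1 [-2.7518  1.0119  0.7437] [0.6269 0.2593] 17.9
-4.1 [-1.9511  1.5906 -0.2543] [0.6281 0.2589] 18.2
-3.1 [-1.2648  2.1134 -0.1569] [0.6295 0.2585] 18.4
-2.1 [-0.8907  1.533   0.4049] [0.6303 0.2582] 18.7
-1.1 [-1.3518  1.9122 -0.1324] [0.631 0.258] 18.9
-0.1 [-0.3298  1.0967  0.879 ] [0.6327 0.2575] 19.2
0.9 [-1.1175  1.0584  1.6024] [0.6331 0.2574] 19.4
1.9 [-3.9023  1.0197  2.9492] [0.6333 0.2574] 19.7
2.9 [-5.8776  1.2037  4.8417] [0.6338 0.2573] 19.9
3.9 [-5.1922  1.7503  4.2767] [0.6347 0.2571] 20.2
4.9 [-5.4008  1.8654  4.6805] [0.6357 0.257 ] 20.4
5.9 [-5.901   1.967   4.9556] [0.6364 0.2568] 20.7
6.9 [-7.3627  3.1269  6.0598] [0.6367 0.2568] 20.9
22.3917
ring plane [-1.218  -2.8474  0.1461] 0.2613744715770392
plate z 0.2506265382558296
```

View pics/w3o.png

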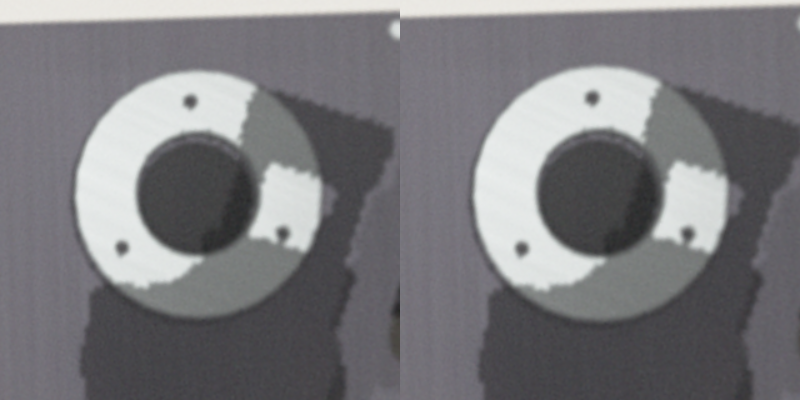

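Run:
```python
from h import *
w=np.load("w3.npz");P=cloud("wrist",w["d"],(w["R"],w["p"]));c=np.array([.6254,.2616])
q=P-np.array([*c,0]);rr=np.hypot(q[...,0],q[...,1]);ok=(w["d"]>0)&(q[...,2]<.06)&(q[...,2]>0)
def pl(m):
    a=q[m]; 
    for _ in range(4):
        s=np.linalg.lstsq(np.c_[a[:,:2],np.ones(len(a))],a[:,2],rcond=None)[0]
        e=a[:,2]-np.c_[a[:,:2],np.ones(len(a))]@s;a=a[abs(e)<2.5*e.std()]
    print(len(a),s,e.std())
pl(ok&(rr>.029)&(rr<.046))
pl(ok&(rr>.058)&(rr<.11)&(abs(q[...,1])<.08)&(q[...,0]<.07)&(q[...,2]>.02)&(q[...,2]<.032))
```

```text
4106 [ 0.0003 -0.0011  0.0335] 0.0006772239701454438
15932 [ 0.0002 -0.0008  0.0265] 0.0006731870050724321
```

The ring's top is 7.0 mm above the plate and parallel to it, so it is seated. The robot is clear of it, so I hand the job in.

```bash
python3 -c "
from h import *
print(workorder.finish_job())"
```

```text
the job is handed in; nothing more can be done
None
```

The insert ring is seated level in the recess (its top measures 7.0 mm above the plate), the robot is clear of it, and I handed the job in at about 22 s. I did not re-measure the petri dish, rack, cup and timer afterwards.

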